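Empty the deburring barrel and sort the sawn blanks by length

ROBOT

A 6-joint arm with a two-finger parallel gripper is mounted at the origin on the work surface. World frame = base frame: x ahead of the robot, y to its left, z up, the work surface at z = 0. Lengths are in mm, angles in rad, forces in N, time in s.
With the tool pointing down it reaches from about 325 to 900 mm from the base axis. Payload 6.1 kg.
Tool frame: the origin (TCP) lies on the front face of the gripper's body, between the roots of the fingers; the fingertips stand 73 mm ahead of it and the grasp point (between the pads) lies 54 mm ahead of it; z points along the fingers, x is the direction in which the jaws open and shut, and the axes are right-handed (so a half turn about z gives the same grasp; the last joint's range is limited). The gripper opens to 85 mm and grips with 20 to 120 N. Pads are 22 mm wide; open, the fingers measure 114 mm over their backs; the gripper's body (76 mm by 85 mm) begins 54 mm behind the grasp point. The pads swing forward as they close: fully open they stand 13 mm farther back than shut.
Start: joints at [-1.4, 0.22, 1.526, -0, 1.395, -0.126], TCP at [182.781, -597.668, 303.9] pointing down, gripper open.
Joint ranges: [-2.98, 2.98], [-0.91, 2.08], [0.09, 2.57], [-1.24, 4.39], [0.2, 2.65], [-2.68, 2.68]. Speed limits (rad/s): [2.57, 2.57, 3.01, 3.14, 3.14, 3.14].

INTERFACE

Orientations are given as a unit quaternion [w, x, y, z].
In Python, from rig import robot gives the robot as it stands. The module is installed in compiled form; this text tells all that it offers. Calls block until the motion is done:
- robot.reach(position, orientation): joint-space move of the TCP to a pose.
- robot.movel(position, rot=None, velocity=150): straight line of the TCP; rot=None keeps the orientation; velocity is the mean speed in mm/s.
- robot.move_j(angles): joint-space move.
- robot.open_gripper() and robot.close(f_grip=None): open the fingers fully, or close them until they stop; f_grip is the grip in N (None keeps the last).
- robot.sleep(seconds).
- robot.ik(position, orientation): joint angles nearest the present ones, or None.
- robot.sense(): the state.
- robot.grab_frame(name): name is "scene" or "top"; returns the picture (384x512x3 uint8, red, green, blue); there is no depth.
- robot.camera_params(name): a dict with "fx", "fy", "cx", "cy" (pixels), "D" ([k1, k2, p1, p2, k3] as OpenCV has them; the pictures are not rectified), "R" (3x3) and "t" (3): a world point X has camera coordinates R X + t. Camera axes: x right, y down, z forward; pixel columns grow to the right and rows downward; lengths in mm; the calibration is good to about 2 mm. A picture is of the moment at which its call begins. camera_params takes no time and is no camera call.
A pose or a line that the arm cannot do raises robot.Unreachable and nothing moves.
- robot.job_done(): hands the job in, once; it reports no verdict.
The state is a dict: "clock": time; "joints": joint angles; "joint_vel": joint speeds; "effort": joint torques, N m; "ee_pos": TCP position; "tool_rot": TCP orientation; "ft_force": force on the tool from outside, world axes, zero at the start; "moment": the same for the moment, N m; "grip_width": opening from 0.0 (shut) to 1.0 (fully open).
Only numpy, scipy, OpenCV 4.12 (cv2) and the standard library are available. Lean on these libraries where they do the work, as an engineer would, in place of code of your own. Each camera call takes 0.05 s, during which the arm holds its last target.

TASK

Slide the catch tray under the deburring barrel up to the rear stop bar, then turn the barrel by its crank until the port faces down and every blank has dropped out. Turn the barrel back until its port faces up, draw the tray right out from under it, and lay every blank flat in a pocket of the row that matches its length: the long ones in the row with the long pockets, the short ones in the row with the short pockets. Leave the other things on the bench where they are.

Things in the scene. Friction and masses are not known exactly. Their poses are not given: they have to be found in the camera images.
- cradle: fixed grey cradle: two end plates, inner faces at x = -83 and +83 mm, 85 mm wide (y), 167 mm high; feet out to |x| 114, |y| 55 mm. Origin on the table under the barrel's middle, z up; barrel axis along x at z = 155. Open below towards -y; a stop bar 22 mm high has its face at y = +60. The barrel clears the table by 79 mm. Crank on the -x side, towards the robot
- barrel (a joint): angle of the blue six-sided barrel about the cradle's x (right-hand rule): 0 = its open side port faces up, 1.57 = cradle -y, 3.14 = down; travel -0.5 to 3.6. Friction 0.22 N m (4 N at the crank): it stays where left. Inside 120 mm long and 120 across flats; port 69 x 124 mm. Blanks slide out towards -y from about 2.0 rad on
- crank (a point): middle of the black crank grip, a sleeve 22 mm thick, 100 mm long, parallel to the cradle's x, free to spin on its pin. At barrel angle a it is in the cradle frame at (-165, 65 cos a, 155 + 65 sin a) mm: on the +y side with the port up, on top half way, on the -y side with the port down. The crank arm lies at x = -106 to -98 mm
- tray: loose aluminium catch tray, 144 (x) by 180 mm (y), walls 15 mm high, 3 mm thick, floor 3 mm, about 0.6 kg; slides on the table; origin mid-underside, z up. Upright pull tab at its -y end. Starts out on the table on the cradle's -y side; against the stop bar its origin is at y = -30 mm of the cradle
- tray_tab (a point): grip point of the tray's pull tab: a plate 10 mm thick (tray y), 40 mm wide (tray x), from the table to 52 mm high; this point is 136 mm from the tray's origin along tray -y, 40 mm above the table. Between tab and tray end wall 41 mm are free, over a strip 4 mm thick
- row_long: fixed row for the 56 mm blanks: three pockets in line along its x (roughly away from the robot), each 68 mm long, 34 mm wide (y), between 4 mm thick fences; 220 x 42 mm over all. Origin mid-underside, z up; pocket middles at x = -72, 0, +72 mm. Pocket floor at z = 4 mm, fence tops at 9 mm. The two rows lie side by side in either order, told apart by pocket length
- row_short: fixed row for the 40 mm blanks: three pockets in line along its x (roughly away from the robot), each 50 mm long, 34 mm wide (y), between 4 mm thick fences; 166 x 42 mm over all. Origin mid-underside, z up; pocket middles at x = -54, 0, +54 mm. Pocket floor at z = 4 mm, fence tops at 9 mm. The two rows lie side by side in either order, told apart by pocket length
- long0: sawn square aluminium bar blank, 20 x 20 x 56 mm, about 60 g; origin at its middle, x along its length. A run has 3 to 5 blanks of the six names; the others are absent. They start inside the barrel
- long1: sawn square aluminium bar blank, 20 x 20 x 56 mm, about 60 g; origin at its middle, x along its length. A run has 3 to 5 blanks of the six names; the others are absent. They start inside the barrel
- long2: sawn square aluminium bar blank, 20 x 20 x 56 mm, about 60 g; origin at its middle, x along its length. A run has 3 to 5 blanks of the six names; the others are absent. They start inside the barrel
- short0: sawn square aluminium bar blank, 20 x 20 x 40 mm, about 43 g; origin at its middle, x along its length. A run has 3 to 5 blanks of the six names; the others are absent. They start inside the barrel
- short1: sawn square aluminium bar blank, 20 x 20 x 40 mm, about 43 g; origin at its middle, x along its length. A run has 3 to 5 blanks of the six names; the others are absent. They start inside the barrel
- short2: sawn square aluminium bar blank, 20 x 20 x 40 mm, about 43 g; origin at its middle, x along its length. A run has 3 to 5 blanks of the six names; the others are absent. They start inside the barrel
- oil_bottle: bystander: grey bottle, 56 mm across, 150 mm high, origin under its foot
- wrench: bystander: steel wrench lying flat, some 200 mm long
- bush: bystander: brass bush, 48 mm across, 30 mm high, origin under its middle
- tape_roll: bystander: roll of tape lying flat, 90 mm across, 22 mm high
- screwdriver: bystander: screwdriver lying flat, some 200 mm long
- mug: bystander: white mug, 80 mm across, 90 mm high
Mind the look-alikes: they are no part of the job. Of the things that look like the screwdriver, the middle-sized one is meant.

How it is judged (in metres and radians):
On the way, in this order (a step that is already met when the one before it is completed fails the run):
1. the tray is under the barrel, within 25 mm of the rear stop bar (y of tray in the frame of cradle above -0.055 m and x of tray in the frame of cradle between -0.03 and 0.03 m), for 0.1 s.
2. the barrel's port faces down (within 0.5 rad) and every blank has dropped out of it (value of joint barrel above 2.64 rad and height (world z) of each of long0, long1, long2, short0, short1, short2 below 0.07 m), for 0.2 s.
3. the barrel's port faces up again (within 0.3 rad) (value of joint barrel between -0.3 and 0.3 rad), for 0.2 s.
At the end, for the whole second after the job is handed in: every blank at rest, flat in a pocket of its own row (middle under 16.5 mm above the row's underside, within 14 mm of its centre line); barrel port up within 0.3 rad; tray flat on the table, its middle over 180 mm from the barrel's middle along the cradle's -y (all of step 3 and x of long0 in the frame of row_long between -0.108 and 0.108 m and y of long0 in the frame of row_long between -0.014 and 0.014 m and z of each of long0, long1, long2 in the frame of row_long below 0.0165 m and linear speed of each of long0, long1, long2, short0, short1, short2 below 0.03 m/s and x of long1 in the frame of row_long between -0.108 and 0.108 m and y of long1 in the frame of row_long between -0.014 and 0.014 m and x of long2 in the frame of row_long between -0.108 and 0.108 m and y of long2 in the frame of row_long between -0.014 and 0.014 m and x of short0 in the frame of row_short between -0.081 and 0.081 m and y of short0 in the frame of row_short between -0.014 and 0.014 m and z of each of short0, short1, short2 in the frame of row_short below 0.0165 m and x of short1 in the frame of row_short between -0.081 and 0.081 m and y of short1 in the frame of row_short between -0.014 and 0.014 m and x of short2 in the frame of row_short between -0.081 and 0.081 m and y of short2 in the frame of row_short between -0.014 and 0.014 m and y of tray in the frame of cradle below -0.18 m and height (world z) of tray below 0.005 m and linear speed of tray below 0.02 m/s); the robot touches nothing.
It fails at once if a bystander is moved more than 3 cm (distance of any of oil_bottle, wrench, bush, tape_roll, screwdriver, mug from where it was at the start of the episode above 0.03 m).
It fails at once if a blank falls off the bench (height (world z) of any of long0, long1, long2, short0, short1, short2 below -0.05 m).
Of long0, long1, long2, short0, short1, short2 only 3 to 5 are there at a start; the rules pass over those that are not, and their reading is None.
At some moment in a run one of long0, long1, long2, short0, short1, short2 may be knocked a few centimetres aside while the robot is not near it.
Once in a run the grip may slacken for a moment while it holds something.
It also fails if it takes over 210 s, if anything falls off the work surface, if the arm or the gripper's body presses on something with over 40 N, if the wrist force passes 120 N, or if a joint passes its speed limit or range.

## Working session

There is one attempt and no reset: what is moved stays moved. The work goes in short steps, each a Python script; the robot and the scene stay as the last script left them, time stands still between calls to the robot, and variables do not carry over. Pictures are saved under pics/ and viewed, and the job is handed in when it is done.

```bash
mkdir -p pics; ls; python3 - <<'E'
from rig import robot
import cv2
for n in("scene","top"):
    cv2.imwrite(f"pics/{n}0.png",cv2.cvtColor(robot.grab_frame(n),cv2.COLOR_RGB2BGR)); p=robot.camera_params(n);print(n,{k:(v.tolist() if hasattr(v,'tolist') else v) for k,v in p.items()})
print(robot.sense())
E
```

```text
pics
scene {'fx': 459.8352851892354, 'fy': 459.8352851892354, 'cx': 247.2317143058456, 'cy': 195.81274746729085, 'D': [0.05309149350420638, 0.0, 0.0, 0.0, 0.0], 'R': [[-0.104864393412123, 0.9944859835088795, 0.0010428799948842891], [0.7649338884764885, 0.08132913032131302, -0.6389536124175352], [-0.6355152281846176, -0.06620574873494839, -0.7692445603186926]], 't': [-11.996764796203195, -323.5372246524123, 1715.1779321868305]}
top {'fx': 364.81371523458733, 'fy': 364.81371523458733, 'cx': 256.0651062691956, 'cy': 198.79746450538622, 'D': [-0.05654519751752247, 0.0, 0.0, 0.0, 0.0], 'R': [[-0.0060969291368862515, -0.99949577387909, 0.03116128131092481], [-0.997235597460225, 0.0037695325401781183, -0.0742088524542448], [0.07405397094853945, -0.031527585100469435, -0.9967557477960612]], 't': [36.98824477766068, 506.2661888270477, 1083.5532710044133]}
{'clock': 0.1, 'joints': array([-1.40011004e+00,  2.21162792e-01,  1.52750170e+00, -2.19430745e-05,
        1.39474675e+00, -1.26118317e-01]), 'joint_vel': array([ 0.00051067, -0.00077758, -0.00404714, -0.0005802 , -0.00012604,
       -0.00101725]), 'effort': array([ 2.03412354e-03, -4.98245215e+01, -3.90545332e+01, -1.15865241e-04,
        5.71259487e-03, -5.14659078e-06]), 'ee_pos': array([ 182.69720264, -597.24915929,  302.89627873]), 'tool_rot': array([-6.20678653e-04,  8.03887011e-01, -5.94781343e-01, -6.64602160e-04]), 'ft_force': array([ 0.29393586, -0.36904113,  0.02667271]), 'moment': array([ 0.00332114, -0.01454078,  0.06921611]), 'grip_width': 0.9957404912996867}
```

View pics/scene0.png

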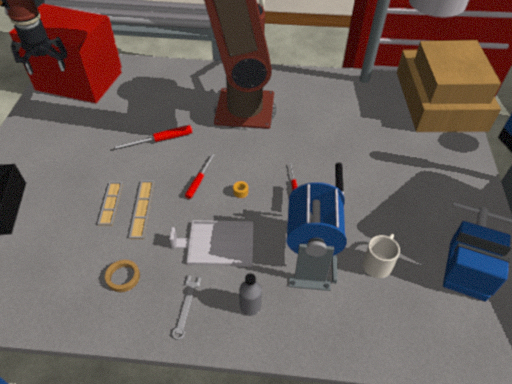

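View pics/top0.png

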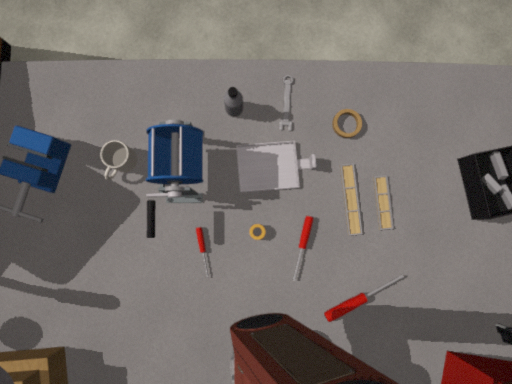

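```bash
cat > h.py <<'E'
from rig import robot
import numpy as np, cv2
from scipy.spatial.transform import Rotation as Rn
def cam(n):
    p=robot.camera_params(n); K=np.array([[p['fx'],0,p['cx']],[0,p['fy'],p['cy']],[0,0,1.]])
    return K,np.array(p['D'],float),np.array(p['R']),np.array(p['t'])
def p2w(n,uv,z):
    K,D,R,t=cam(n); q=cv2.undistortPoints(np.array(uv,float).reshape(-1,1,2),K,D).reshape(-1,2)
    C=-R.T@t; d=np.c_[q,np.ones(len(q))]@R
    return C+d*((z-C[2])/d[:,2])[:,None]
def w2p(n,X):
    K,D,R,t=cam(n); return cv2.projectPoints(np.array(X,float).reshape(-1,1,3),cv2.Rodrigues(R)[0],t,K,D)[0].reshape(-1,2)
def pic(n,name,crop=None,s=1):
    im=robot.grab_frame(n); np.save(f'pics/{name}.npy',im)
    im=cv2.cvtColor(im,cv2.COLOR_RGB2BGR)
    if crop: x0,y0,x1,y1=crop; im=im[y0:y1,x0:x1]
    cv2.imwrite(f'pics/{name}.png',cv2.resize(im,None,fx=s,fy=s,interpolation=cv2.INTER_CUBIC))
def crop(src,name,c,s):
    im=cv2.cvtColor(np.load(f'pics/{src}.npy'),cv2.COLOR_RGB2BGR);x0,y0,x1,y1=c
    cv2.imwrite(f'pics/{name}.png',cv2.resize(im[y0:y1,x0:x1],None,fx=s,fy=s,interpolation=cv2.INTER_CUBIC))
def down(th):
    "tool down, jaw axis (tool x) at world angle th"
    x=np.array([np.cos(th),np.sin(th),0]); z=np.array([0,0,-1.]); y=np.cross(z,x)
    return qw(np.c_[x,y,z])
def qw(M):
    q=Rn.from_matrix(M).as_quat(); return np.array([q[3],*q[:3]])
E
python3 - <<'E'
from h import *
pic("top","t1",(130,100,330,250),4)
crop("t1","t1b",(320,150,420,250),6)
pic("scene","s1",(90,150,250,270),5)
crop("s1","s1b",(270,150,370,300),4)
E
```

```text
(no output)
```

View pics/t1.png

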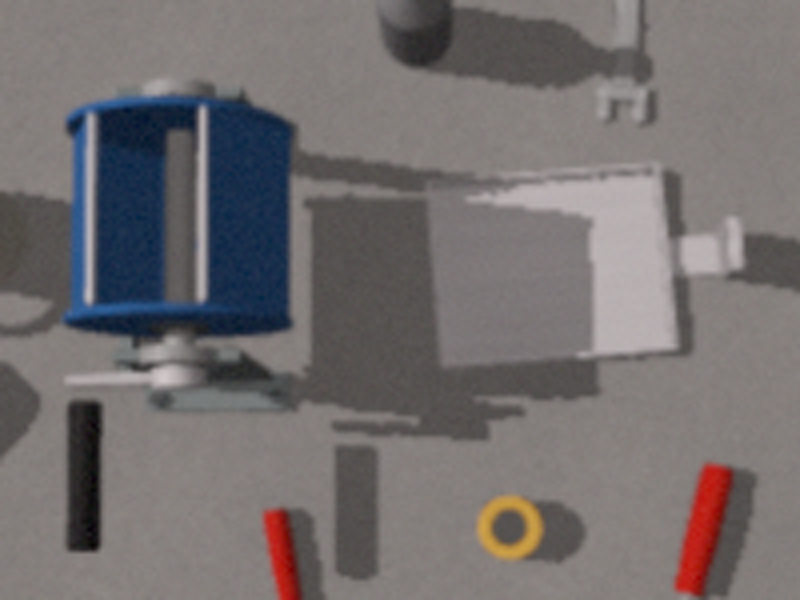

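View pics/t1b.png

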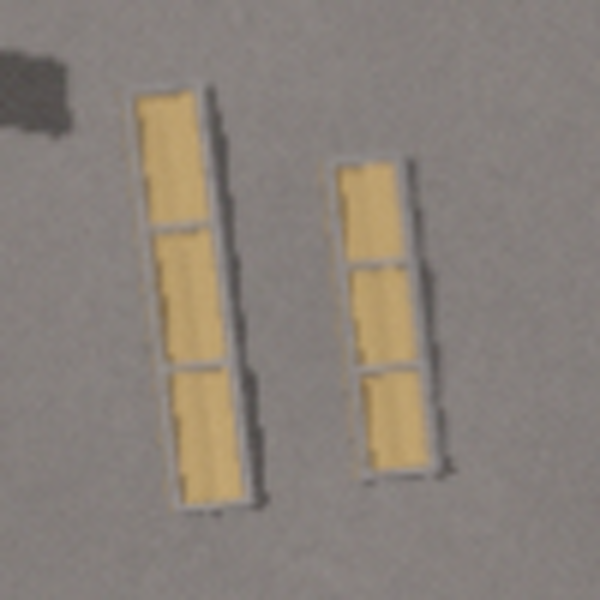

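View pics/s1.png

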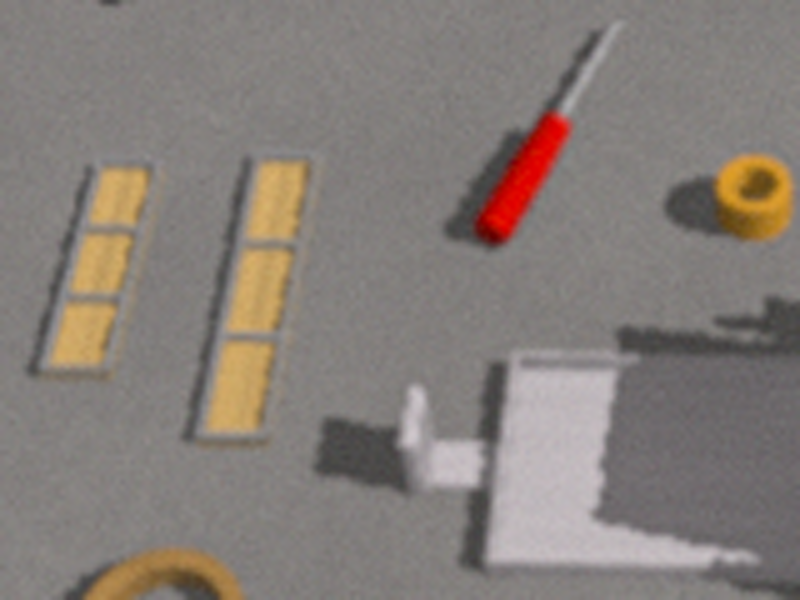

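View pics/s1b.png

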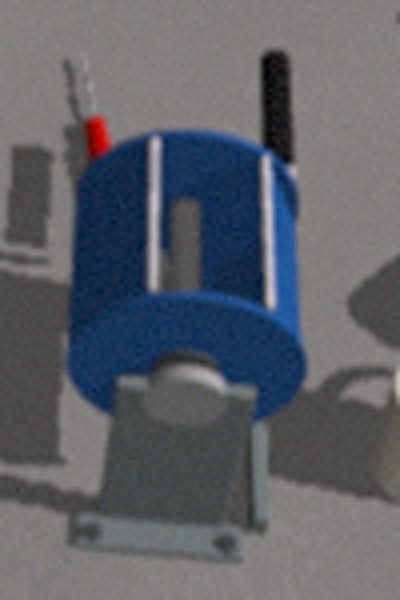

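```bash
python3 - <<'E'
from h import *
from scipy.optimize import least_squares
print(p2w("top",[(167,202),(204.2,201)],5).round(), p2w("scene",[(287,286.5),(330.5,291)],2).round())
obs=[("top",(151,200),'g',-115),("top",(151,237.5),'g',-215),("top",(167,202.2),'f',(-114,55,5)),("top",(204.2,201.5),'f',(-114,-55,5)),
("scene",(287,286.7),'f',(114,-55,1)),("scene",(330.5,291),'f',(114,55,1)),("scene",(338.8,162.5),'g',-215)]
# rails
obs+=[("top",(153,128),'r',(62,36)),("top",(152,175.7),'r',(-62,36)),("top",(180.7,126.2),'r',(62,-36)),("top",(180.7,175.7),'r',(-62,-36))]
def P(v,o):
    x,y,th,a=v
    if o[2]=='g': p=np.array([o[3],65*np.cos(a),155+65*np.sin(a)])
    elif o[2]=='f': p=np.array(o[3],float)
    else:
        xx,yy=o[3]; c,s=np.cos(a),np.sin(a); p=np.array([xx,yy*c-64*s,155+yy*s+64*c])
    c,s=np.cos(th),np.sin(th); p=np.array([c*p[0]-s*p[1]+x,s*p[0]+c*p[1]+y,p[2]]); return w2p(o[0],p)[0]
f=lambda v:np.concatenate([P(v,o)-o[1] for o in obs])
r=least_squares(f,[600,200,0,0],x_scale=[10,10,.1,.1],loss='soft_l1')
print(r.x,f(r.x).reshape(-1,2).round(1))
# tray corners (px4): 
c4=np.array([(428,185),(660,165),(678,350),(442,367)])/4+[130,100]
W=p2w("top",c4,15);print(W.round(),W.mean(0), [np.linalg.norm(W[i]-W[i-1]).round() for i in range(4)])
tb=np.array([(742,218),(742,268)])/4+[130,100];print(p2w("top",tb,52).round())
# rows crop 6x offset 320,150; z=9 corners
for nm,c in(("long",[(130,92),(208,87),(256,505),(178,512)]),("short",[(330,162),(406,156),(440,472),(365,478)])):
    W=p2w("top",np.array(c)/6+[320,150],9); print(nm,W.round(1),W.mean(0).round(1),[np.linalg.norm(W[i]-W[i-1]).round() for i in range(4)])
    d=(W[0]+W[1]-W[2]-W[3]);print('yaw',np.arctan2(d[1],d[0]))
for nm,c in(("long",[(250,155),(320,155),(268,440),(190,435)]),("short",[(90,163),(155,165),(110,375),(38,370)])):
    W=p2w("scene",np.array(c)/5+[90,150],9); print(nm,W.mean(0).round(1),[np.linalg.norm(W[i]-W[i-1]).round() for i in range(4)])
c=np.array([(512,350),(485,570)])/5+[90,150];print('tray -y corners scene',p2w("scene",c,15).round())
E
```

```text
[[499. 305.   5.]
 [501. 192.   5.]] [[723. 196.   2.]
 [724. 312.   2.]]
[ 6.10724971e+02  2.53873709e+02  8.51563088e-03 -1.30735897e-01] [[ 0.1 -0.2]
 [-0.1  0.2]
 [-0.9  0.6]
 [-1.9  0.9]
 [ 1.4  0.8]
 [-0.9  0.3]
 [-1.   2.4]
 [ 0.1 -0.4]
 [ 0.6  0.8]
 [ 0.2  0.1]
 [ 0.  -0. ]]
[[668.  92.  15.]
 [684. -87.  15.]
 [541. -98.  15.]
 [528.  81.  15.]] [605.31749338  -2.97530411  15.        ] [np.float64(140.0), np.float64(179.0), np.float64(144.0), np.float64(180.0)]
[[ 635. -142.   52.]
 [ 598. -141.   52.]]
long [[ 610.2 -232.     9. ]
 [ 612.9 -273.1    9. ]
 [ 397.1 -292.4    9. ]
 [ 393.9 -251.7    9. ]] [ 503.5 -262.3    9. ] [np.float64(217.0), np.float64(41.0), np.float64(217.0), np.float64(41.0)]
yaw 0.0900919823469823
short [[ 573.7 -336.4    9. ]
 [ 576.9 -376.9    9. ]
 [ 413.  -389.5    9. ]
 [ 410.3 -349.8    9. ]] [ 493.5 -363.2    9. ] [np.float64(164.0), np.float64(41.0), np.float64(164.0), np.float64(40.0)]
yaw 0.07940591553470196
long [ 505.7 -257.7    9. ] [np.float64(216.0), np.float64(45.0), np.float64(220.0), np.float64(46.0)]
short [ 496.9 -359.     9. ] [np.float64(163.0), np.float64(41.0), np.float64(165.0), np.float64(43.0)]
tray -y corners scene [[539. -95.  15.]
 [690. -82.  15.]]
```

```bash
python3 - <<'E'
from h import *
th=0.08
for t in (th+np.pi/2, th-np.pi/2):
    print(t,robot.ik([616.3,-137.5,250],down(t)),robot.ik([611,88,94],down(t-.07)),robot.ik([446,319,200],down(t-.07)),robot.ik([446,189,210],down(t-.07)))
E
```

```text
1.6507963267948966 [-3.44309293e-01  2.76461966e-01  1.56273911e+00 -4.44089210e-16
  1.30239157e+00 -1.99510562e+00] [ 1.53682125e-02  4.30781412e-01  1.68739663e+00 -4.44089210e-16
  1.02341461e+00 -1.56542811e+00] [ 4.77048355e-01  1.37600164e-01  1.82487190e+00 -4.44089210e-16
  1.17912059e+00 -1.10374797e+00] [ 2.37840234e-01 -2.79815878e-02  1.97760022e+00 -4.44089210e-16
  1.19197402e+00 -1.34295609e+00]
-1.4907963267948965 [-3.44309293e-01  2.76461966e-01  1.56273911e+00 -4.44089210e-16
  1.30239157e+00  1.14648703e+00] [ 1.53682125e-02  4.30781412e-01  1.68739663e+00 -4.44089210e-16
  1.02341461e+00  1.57616454e+00] [ 4.77048355e-01  1.37600164e-01  1.82487190e+00 -4.44089210e-16
  1.17912059e+00  2.03784468e+00] [ 2.37840234e-01 -2.79815878e-02  1.97760022e+00 -4.44089210e-16
  1.19197402e+00  1.79863656e+00]
```

```bash
python3 - <<'E'
from h import *
th=0.08+np.pi/2
robot.reach([616.3,-137.5,220],down(th))
robot.movel([616.3,-137.5,96],velocity=120)
robot.close(60)
s=robot.sense();print(s['clock'],s['ee_pos'],s['ft_force'],s['grip_width'])
pic("top","t2",(130,100,430,250),2.6)
E
```

```text
4.3333 [ 616.4534235  -137.58181433   96.24644919] [0.64278782 0.0857358  2.52294144] 0.10396934354447783
```

View pics/t2.png

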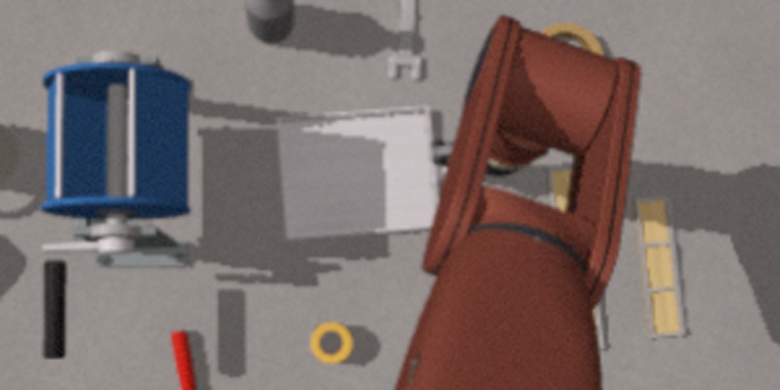

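```bash
python3 - <<'E'
from h import *
z=96
robot.movel([612.3,-110,z],down(np.pi/2+.0085),velocity=60)
robot.movel([612.3,60,z],velocity=90)
for y in (78,82,85,88,90):
    robot.movel([612.2,y,z],velocity=40); s=robot.sense();print(y,s['ee_pos'],s['ft_force'],s['grip_width'])
    if s['ft_force'][1]<-12: break
pic("top","t3",(100,90,300,240),4); pic("scene","s3",(190,150,390,300),4)
E
```

```text
78 [612.59762405  77.85189448  96.20531331] [ 0.79841962 -3.16496328  3.43847317] 0.10463640825295961
82 [612.4704251   81.81544103  96.21037637] [ 0.5835163  -4.53351326  3.40657806] 0.10155713134397537
85 [612.40406988  84.73731313  96.20885974] [ 0.05562135 -4.70356014  4.91477715] 0.1063750716481778
88 [612.37285705  87.45228494  96.17944079] [ 0.03287825 -5.9398171   4.82841753] 0.10675381182081169
90 [612.40885618  87.69053579  96.19347595] [ -0.58419915 -13.72428965   5.46392325] 0.10327006695343834
```

View pics/t3.png

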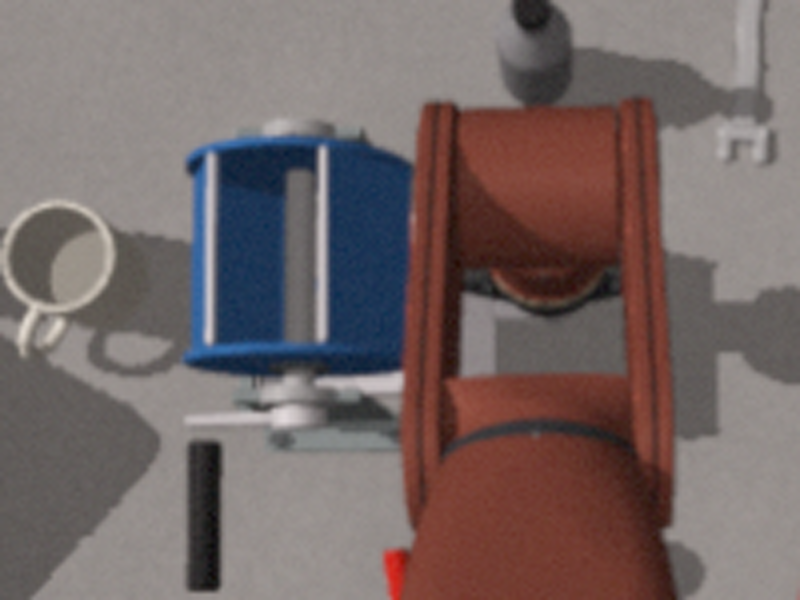

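View pics/s3.png

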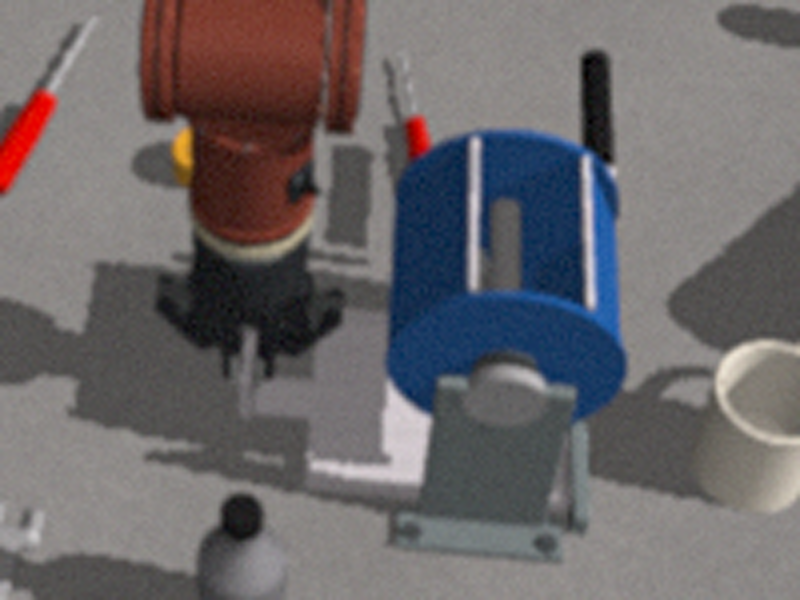

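```bash
cat >> h.py <<'E'
CR=np.array([610.9,253.7]); CY=0.0085
def c2w(p):
    c,s=np.cos(CY),np.sin(CY); return np.array([c*p[0]-s*p[1]+CR[0],s*p[0]+c*p[1]+CR[1],p[2]])
def grip(a,x=-168,dy=0,dz=0): # TCP pos for crank angle a
    return c2w([x,65*np.cos(a)+dy,155+65*np.sin(a)+54+dz])
E
python3 - <<'E'
from h import *
q=down(np.pi/2+CY)
robot.open_gripper()
robot.movel([612,87.7,300],velocity=200)
g=grip(-.13)
robot.reach([g[0],g[1],300],q)
pic("top","t4",(100,90,300,240),4)
robot.movel(g,velocity=120)
robot.close(30)
s=robot.sense();print(g,s['clock'],s['ee_pos'],s['ft_force'],s['grip_width'])
pic("scene","s4",(270,130,400,240),6)
E
```

```text
[442.35823761 316.72121199 200.57378073] 13.3583 [442.41464682 316.57589202 200.75550341] [ 0.00912126 -1.38285181  1.51737176] 0.239433973066785
```

View pics/t4.png

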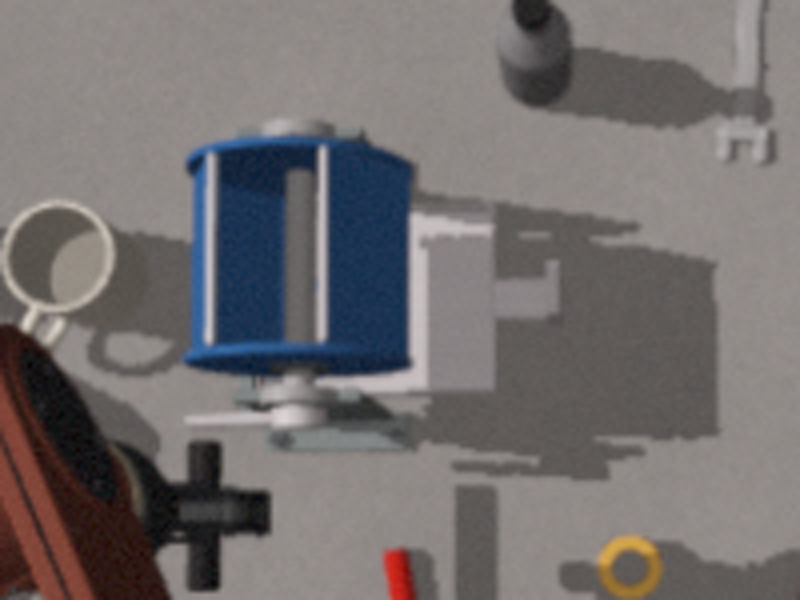

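View pics/s4.png

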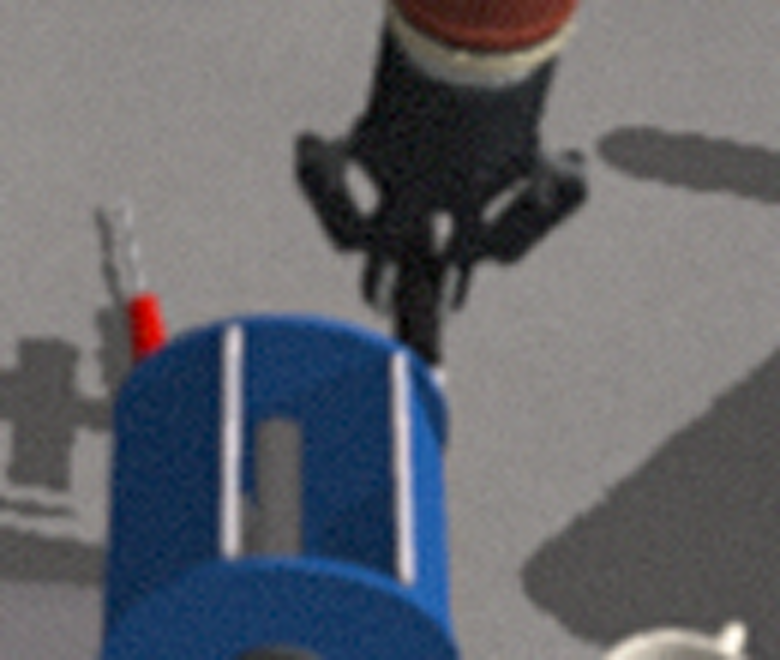

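```bash
python3 - <<'E'
from h import *
for a in np.linspace(-.13,1.9,13)[1:]:
    robot.movel(grip(a),velocity=40); s=robot.sense()
    print(round(a,2),round(s['clock'],1),(s['ee_pos']-grip(a)).round(1),s['ft_force'].round(1),round(s['grip_width'],3))
    if np.linalg.norm(s['ft_force'])>45: break
pic("top","t5",(100,90,300,240),4); pic("scene","s5",(230,110,390,300),3)
E
```

```text
0.04 13.8 [ 0.1 -0.1  0.6] [-0.8 -2.7  3.3] 0.243
0.21 14.3 [ 0.1 -0.1  0.5] [-0.3 -2.9  1.8] 0.25
0.38 14.7 [ 0.1 -0.1  0.4] [ 0.7 -2.2  1.3] 0.244
0.55 15.1 [ 0.  -0.1  0.3] [ 0.1 -2.1 -0.1] 0.246
0.72 15.5 [ 0.  -0.   0.3] [ 1.4 -0.2  0.1] 0.248
0.88 16.0 [0.  0.  0.3] [0.9 0.3 1.1] 0.243
1.05 16.4 [0.  0.1 0.2] [1.3 1.6 0.9] 0.245
1.22 16.8 [0.  0.1 0.3] [-0.1  2.2  2.2] 0.245
1.39 17.2 [0.  0.1 0.3] [-0.3  4.2  4. ] 0.243
1.56 17.7 [0.  0.1 0.4] [-1.   3.2  5. ] 0.245
1.73 18.1 [ 0.  -0.2  0.3] [-1.2  0.9  6.1] 0.246
1.9 18.5 [ 0.  -0.5  0.2] [-0.8  0.4  5.1] 0.243
```

View pics/s5.png

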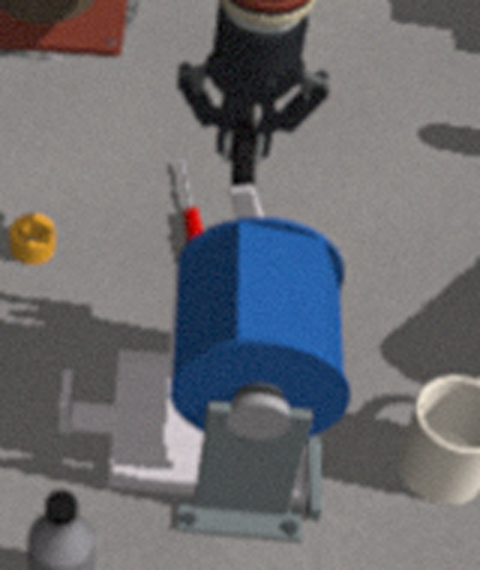

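Works well: the crank is at top and the barrel is turned. Continuing to port-down.

```bash
python3 - <<'E'
from h import *
for a in np.linspace(1.9,3.2,11)[1:]:
    robot.movel(grip(a),velocity=20); s=robot.sense()
    print(round(a,2),round(s['clock'],1),(s['ee_pos']-grip(a)).round(1),s['ft_force'].round(1),round(s['grip_width'],3))
    if np.linalg.norm(s['ft_force'])>45: break
robot.sleep(1)
pic("top","t6",(130,100,280,220),5); pic("scene","s6",(230,110,390,300),3)
E
```

```text
2.03 19.2 [ 0.  -0.3  0.3] [-1.1  1.2  5.4] 0.248
2.16 19.8 [-0.  -0.4  0.1] [-1.8  1.2  4.3] 0.241
2.29 20.3 [-0.  -0.5 -0. ] [-0.1  0.1  5.3] 0.244
2.42 20.9 [-0.  -0.4  0. ] [-0.3 -2.6  4.3] 0.246
2.55 21.5 [-0.  -0.4 -0.1] [-0.6 -2.9  4.8] 0.246
2.68 22.1 [-0.  -0.3 -0.2] [ 0.4 -3.9  3.9] 0.246
2.81 22.6 [-0.1 -0.3 -0.4] [-0.  -4.7  0.6] 0.247
2.94 23.2 [-0.1 -0.2 -0.2] [ 1.9 -4.8  0.6] 0.244
3.07 23.8 [-0.1 -0.1 -0.3] [ 1.2 -4.2  0.2] 0.245
3.2 24.4 [-0.  -0.  -0.2] [ 2.1 -4.5 -1.1] 0.244
```

View pics/s6.png

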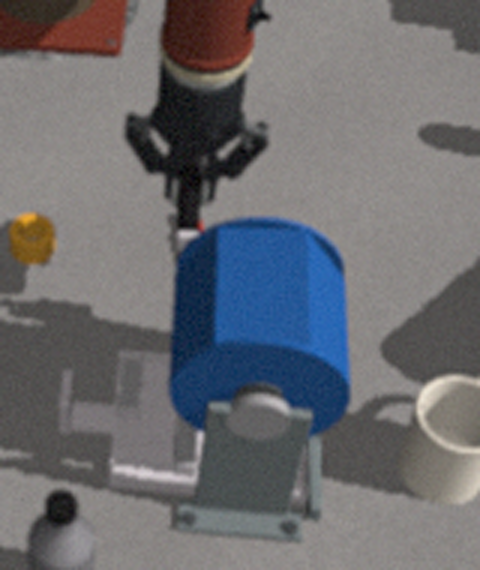

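View pics/t6.png

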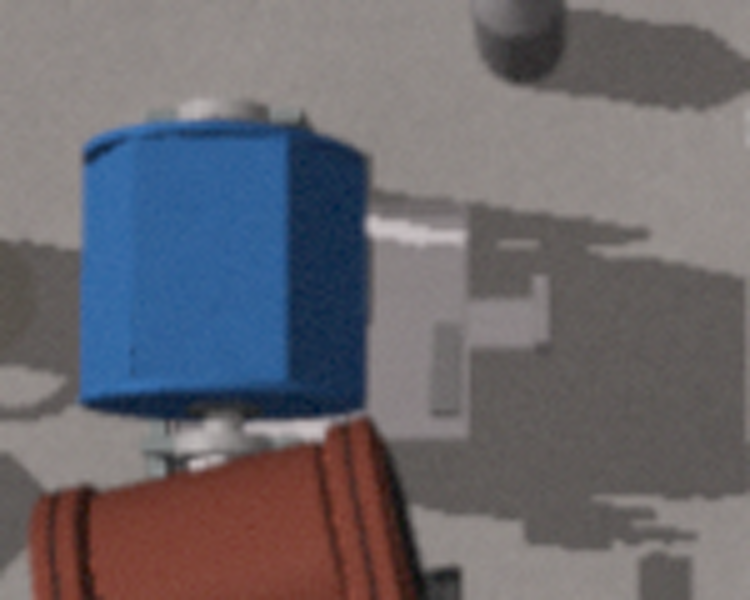

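```bash
python3 - <<'E'
from h import *
for a in (3.35,3.48,3.3,3.1,2.9,2.75,2.9,3.1):
    robot.movel(grip(a),velocity=30)
robot.sleep(0.7)
s=robot.sense();print(s['clock'],s['ft_force'],s['grip_width'])
pic("scene","s7",(230,110,390,300),3)
for a in np.linspace(3.1,0,19)[1:]:
    robot.movel(grip(a),velocity=40); s=robot.sense()
    if np.linalg.norm(s['ft_force'])>30: print(a,s['ft_force'])
    if np.linalg.norm(s['ft_force'])>50: break
print(s['clock'],s['ft_force'],s['grip_width'])
pic("scene","s8",(230,110,390,300),3)
E
```

```text
30.3083 [ 1.85614528 -4.32336172  0.22900634] 0.24316296971767323
38.1583 [ 3.28763922  5.12567262 -3.00505972] 0.24498281494337784
```

View pics/s8.png

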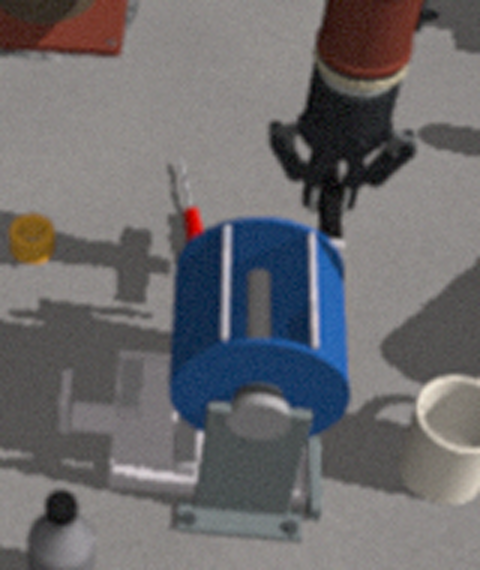

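```bash
python3 - <<'E'
from h import *
q=down(np.pi/2+CY)
robot.open_gripper()
g=grip(0)
robot.movel([g[0],g[1],310],velocity=200)
robot.reach([560,-60,310],q)
pic("top","t9",(130,100,280,220),5); pic("scene","s9",(270,150,370,300),4)
print(robot.sense()['clock'])
E
```

```text
41.075
```

View pics/t9.png

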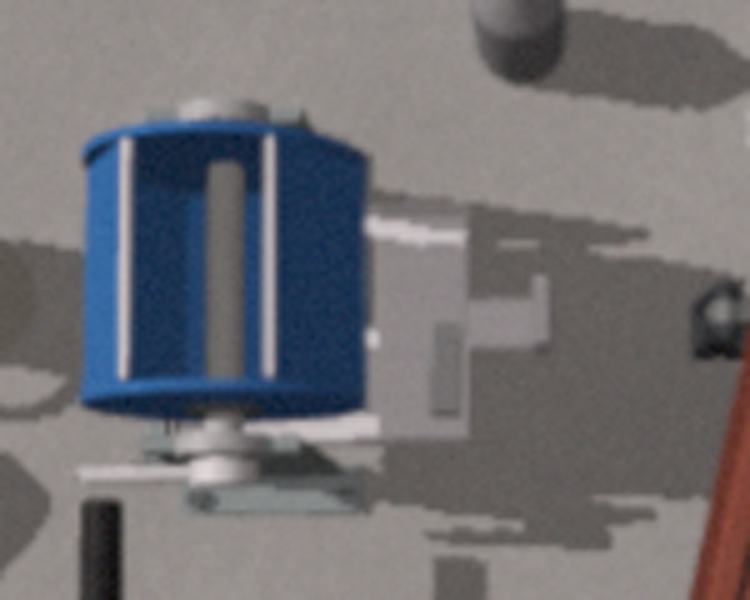

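View pics/s9.png

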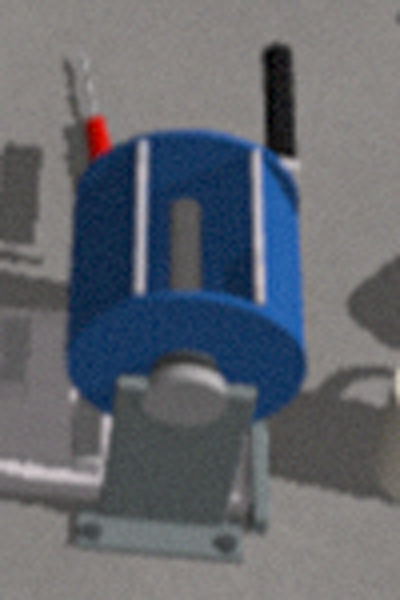

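```bash
python3 - <<'E'
from h import *
robot.reach([612.2,88,220],down(np.pi/2+CY))
robot.movel([612.2,88,96],velocity=120)
robot.close(60)
s=robot.sense();print(s['clock'],s['ft_force'],s['grip_width'])
robot.movel([612,40,96],velocity=40)
robot.movel([612,-135,96],velocity=70)
s=robot.sense();print(s['clock'],s['ee_pos'],s['ft_force'],s['grip_width'])
robot.open_gripper()
robot.movel([612,-135,260],velocity=200)
robot.reach([400,-250,300],down(np.pi/2))
pic("top","t10",(200,110,300,210),6); pic("scene","s10",(160,190,280,290),6)
E
```

```text
43.6833 [-1.42261324 -3.8532669   2.60505828] 0.1052767876165833
47.6833 [ 612.40518877 -132.84717852   96.24245048] [0.48337153 7.41099334 4.42333836] 0.1066371392691917
```

View pics/t10.png

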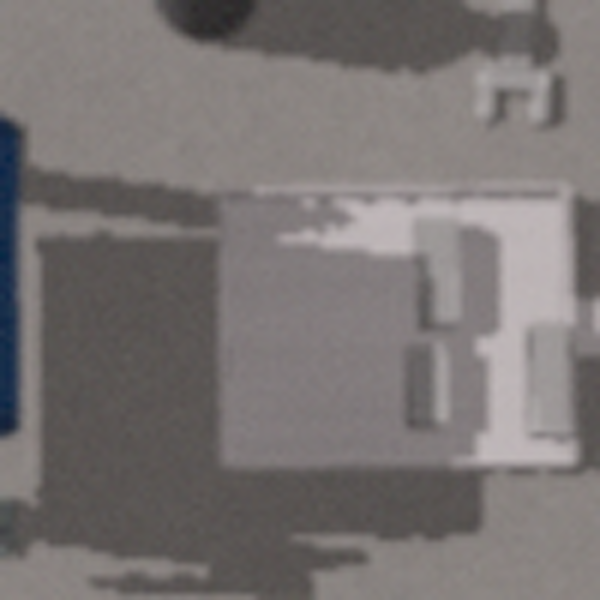

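View pics/s10.png

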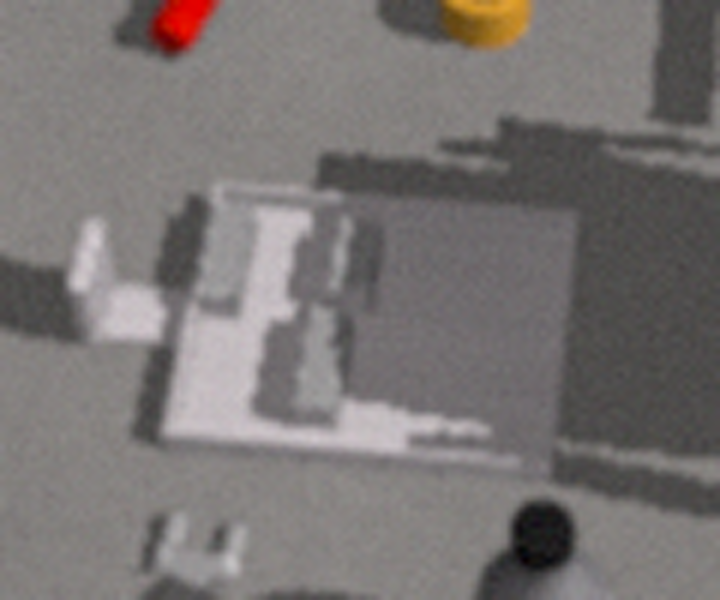

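```bash
python3 - <<'E'
from h import *
import cv2
im=cv2.cvtColor(np.load('pics/t10.npy'),cv2.COLOR_RGB2BGR)
c=cv2.resize(im[125:190,145:210],None,fx=9,fy=9,interpolation=cv2.INTER_CUBIC); cv2.imwrite('pics/bar.png',cv2.convertScaleAbs(c,alpha=2.5,beta=0))
cv2.imwrite('pics/full10.png',im)
im=cv2.cvtColor(np.load('pics/s10.npy'),cv2.COLOR_RGB2BGR);cv2.imwrite('pics/fulls10.png',cv2.convertScaleAbs(im,alpha=1.5))
T=[200,110]
for n,c in(("A",[(418,220),(460,220),(462,322),(422,326)]),("B",[(408,345),(448,345),(448,425),(408,425)]),("C",[(532,325),(570,325),(572,435),(527,433)])):
    W=p2w("top",np.array(c)/6+T,23); print(n,W.mean(0).round(1),W[:,:2].round().tolist())
S=[160,190]
for n,c in(("A",[(305,310),(335,308),(338,408),(300,415)]),("C",[(210,207),(250,205),(240,305),(200,295)])):
    W=p2w("scene",np.array(c)/6+S,23); print(n,W.mean(0).round(1),W[:,:2].round().tolist())
W=p2w("top",np.array([(220,195),(570,185),(576,465),(222,467)])/6+T,15);print("tray",W.mean(0),W[:,:2].round().tolist())
E
```

```text
A [638.5 -19.   23. ] [[665.0, -8.0], [665.0, -29.0], [613.0, -30.0], [611.0, -9.0]]
B [580.7 -12.1  23. ] [[601.0, -2.0], [601.0, -22.0], [560.0, -22.0], [560.0, -2.0]]
C [583.5 -74.1  23. ] [[611.0, -65.0], [611.0, -85.0], [555.0, -85.0], [556.0, -62.0]]
A [642.2 -16.   23. ] [[615.0, -27.0], [613.0, -13.0], [667.0, -4.0], [673.0, -20.0]]
C [586.5 -70.5  23. ] [[561.0, -83.0], [557.0, -63.0], [616.0, -58.0], [612.0, -78.0]]
tray [611.55893612   2.59628976  15.        ] [[680.0, 93.0], [685.0, -87.0], [541.0, -88.0], [540.0, 92.0]]
```

View pics/bar.png

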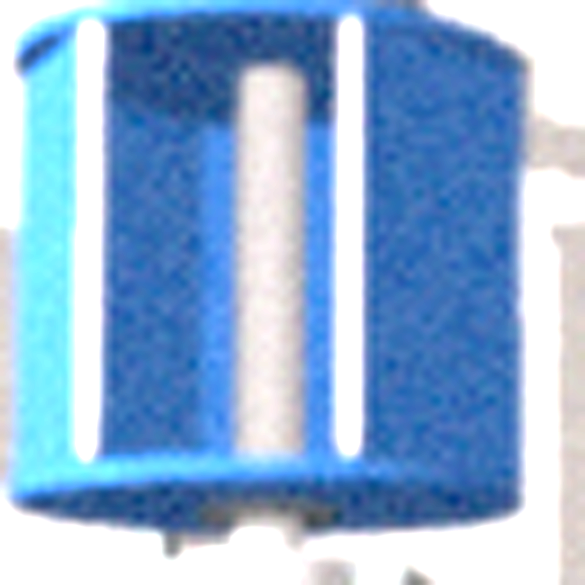

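View pics/full10.png

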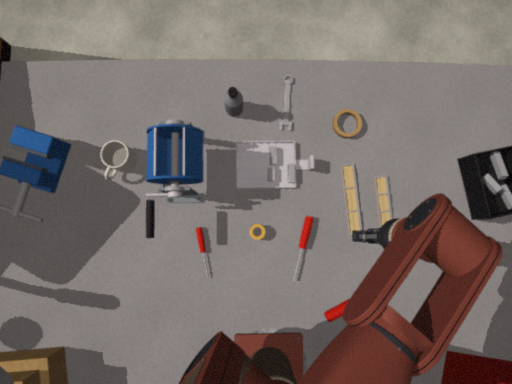

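View pics/fulls10.png

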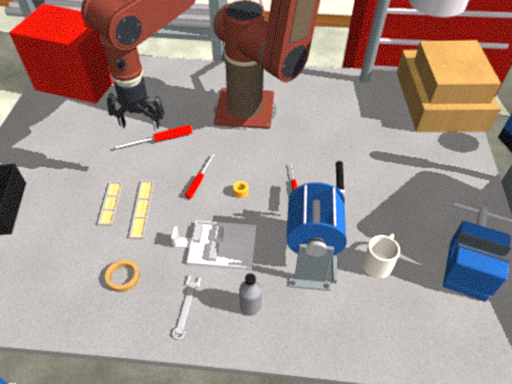

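```bash
python3 - <<'E'
from h import *
o=[]
for f,c in(('t1',(125,190,145,210)),('t9',(125,190,145,210)),('s1',(175,240,285,350)),('s10',(175,240,285,350))):
    im=cv2.cvtColor(np.load(f'pics/{f}.npy'),cv2.COLOR_RGB2BGR)[c[0]:c[1],c[2]:c[3]]
    o.append(cv2.convertScaleAbs(cv2.resize(im,None,fx=4.5,fy=4.5,interpolation=cv2.INTER_CUBIC),alpha=2.2))
cv2.imwrite('pics/cmp.png',np.vstack([np.hstack(o[:2]),np.hstack(o[2:])]))
E
```

```text
(no output)
```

View pics/cmp.png

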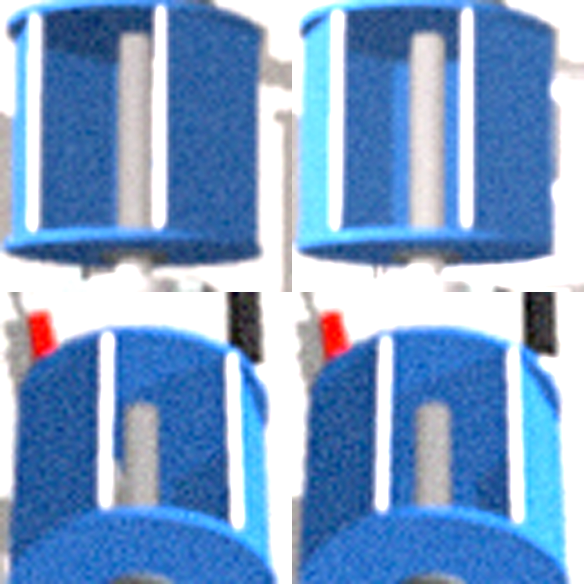

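```bash
cat >> h.py <<'E'
ROWS={'L':(np.array([503.8,-261.8]),.0895,72),'S':(np.array([493.8,-362.7]),.08,54)}
def pick(x,y,yaw,z=82,f=40):
    robot.reach([x,y,180],down(np.pi/2+yaw))
    robot.movel([x,y,z],velocity=110); robot.close(f); robot.sleep(.2)
    s=robot.sense();print('pick',round(s['clock'],1),s['ee_pos'].round(1),s['ft_force'].round(1),round(s['grip_width'],3))
    robot.movel([x,y,180],velocity=110)
    s=robot.sense();print('lift',round(s['clock'],1),s['ft_force'].round(1),round(s['grip_width'],3))
def place(row,k,z,off=0):
    c,yw,p=ROWS[row]; e=np.array([np.cos(yw),np.sin(yw)]); P=c+e*(p*k-off)
    robot.reach([*P,180],down(np.pi/2+yw))
    s=robot.sense();print('over',s['ft_force'].round(1),round(s['grip_width'],3))
    robot.movel([*P,z+25],velocity=110); robot.movel([*P,z],velocity=25)
    s=robot.sense();print('place',round(s['clock'],1),s['ee_pos'].round(1),s['ft_force'].round(1))
    robot.open_gripper(); robot.movel([*P,180],velocity=200)
E
python3 - <<'E'
from h import *
pick(639,-18.5,.03)
pic("scene","s11",(90,130,290,280),4)
place('L',1,83.3)
robot.reach([400,-480,300],down(np.pi/2))
pic("top","t12",(200,110,300,210),6);crop("t12","t12b",(320,150,420,250),6)
E
```

```text
pick 53.6 [639.3 -18.6  82.4] [-0.6  1.   3.9] 0.22
lift 54.7 [-0.2  0.  -0.8] 0.221
over [ 0.6 -1.1 -0.9] 0.227
place 57.6 [ 575.7 -255.4   83.4] [-0.8  0.1  0.1]
```

View pics/s11.png

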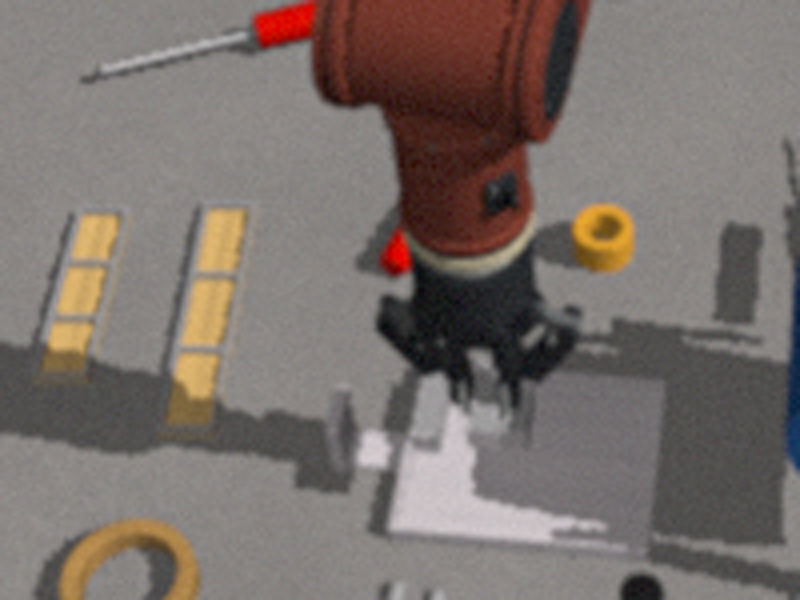

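View pics/t12b.png

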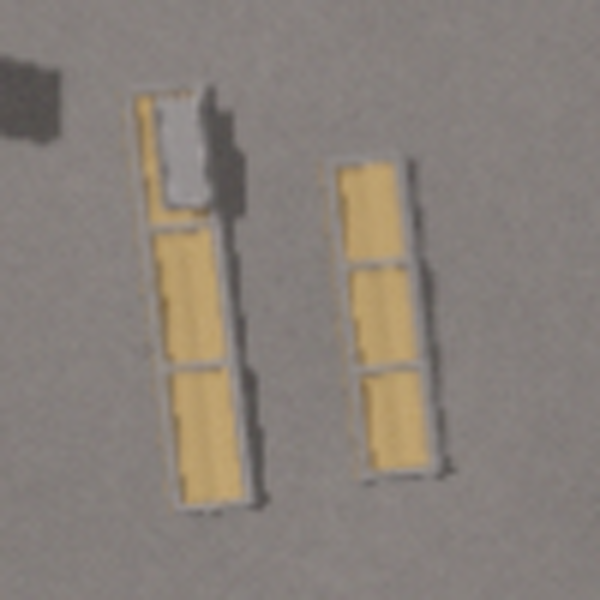

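View pics/t12.png

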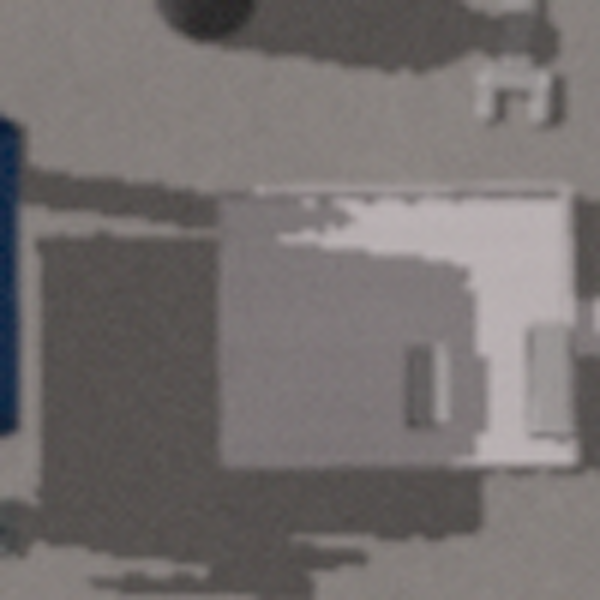

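```bash
python3 - <<'E'
from h import *
print(p2w("top",np.array([[183,152]])/6+[320,150],24), ROWS['L'][0]+72*np.array([.996,.0894]))
pick(580.7,-12.1,0.0)
pic("scene","s13",(90,130,290,280),4)
place('S',1,83.3)
robot.reach([400,-480,300],down(np.pi/2))
pic("top","t14",(200,110,300,210),6);crop("t14","t14b",(320,150,420,250),6)
print(robot.sense()['clock'])
E
```

```text
[[ 576.82821945 -254.50796121   24.        ]] [ 575.512  -255.3632]
pick 63.9 [581.  -12.1  82.4] [ 0.7 -1.5  3.9] 0.219
lift 64.9 [ 0.2  0.5 -1. ] 0.226
over [ 0.8  0.6 -0.3] 0.222
place 68.2 [ 547.7 -358.5   83.4] [ 0.1 -0.3 -0.1]
70.475
```

View pics/t14.png

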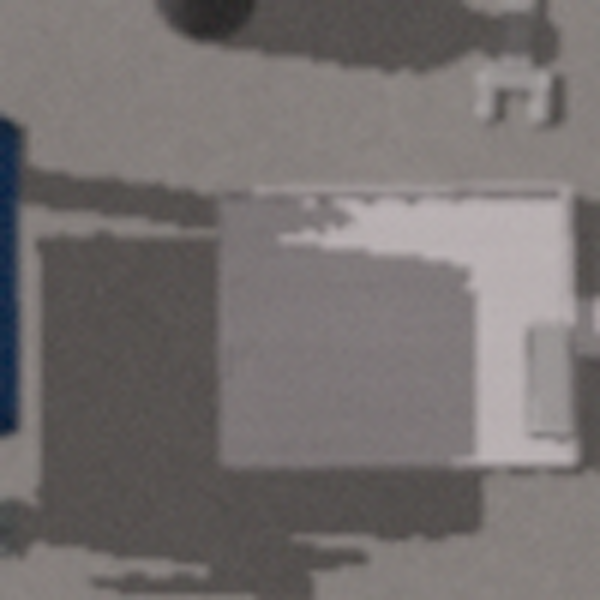

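View pics/t14b.png

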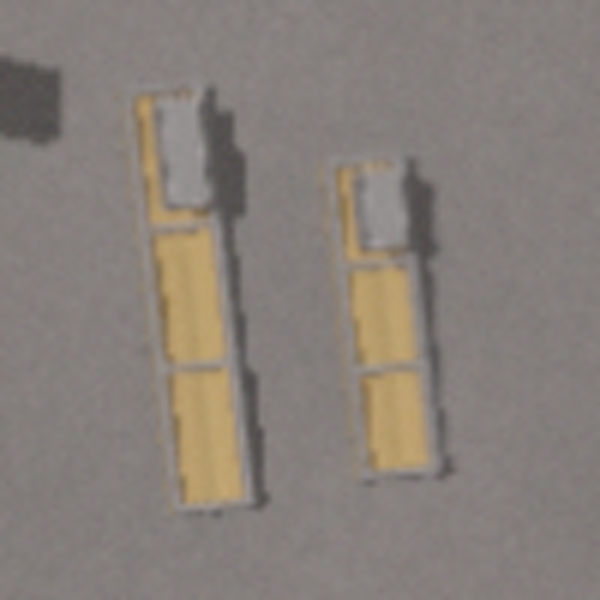

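```bash
python3 - <<'E'
from h import *
x=572
robot.reach([x,-74,180],down(np.pi/2))
robot.movel([x,-74,88],velocity=90); robot.close(40); robot.sleep(.2)
s=robot.sense();print(s['ee_pos'],s['ft_force'],s['grip_width'])
robot.movel([x,-74,106],velocity=40)
robot.movel([x+5,-20,106],velocity=60)
robot.movel([x+5,-20,88.6],velocity=30)
s=robot.sense();print(s['clock'],s['ee_pos'],s['ft_force'],s['grip_width'])
robot.open_gripper(); robot.movel([x+5,-20,180],velocity=200)
robot.reach([420,-200,300],down(np.pi/2))
pic("top","t15",(200,110,300,210),6)
E
```

```text
[572.17621737 -73.99280782  88.30839726] [-1.57507201  0.79829126  4.21116926] 0.21760456251763985
76.525 [576.93823692 -19.99362225  88.3772337 ] [-0.05878504 -0.18745064 -0.39337123] 0.2198482475636551
```

View pics/t15.png

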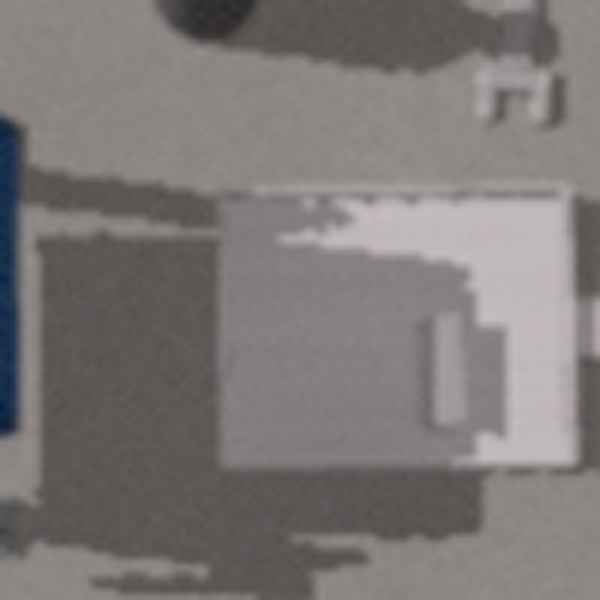

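```bash
python3 - <<'E'
from h import *
w=p2w("top",np.array([[447,370]])/6+[200,110],23)[0];print(w)
pick(w[0],-20,0.0)
place('L',-1,83.3)
robot.reach([400,-480,300],down(np.pi/2))
pic("top","t16");crop("t16","t16b",(320,150,420,250),6)
pic("scene","s16");crop("s16","s16b",(90,150,250,270),5)
print(robot.sense()['clock'])
E
```

```text
[588.31007875 -21.75065304  23.        ]
pick 81.8 [588.6 -20.   82.4] [0.4 0.1 3.3] 0.225
lift 82.8 [-0.2  0.  -0.6] 0.224
over [-0.2  0.2 -1. ] 0.223
place 85.9 [ 432.2 -268.3   83.3] [ 0.6  0.  -1.3]
88.2833
```

View pics/t16b.png

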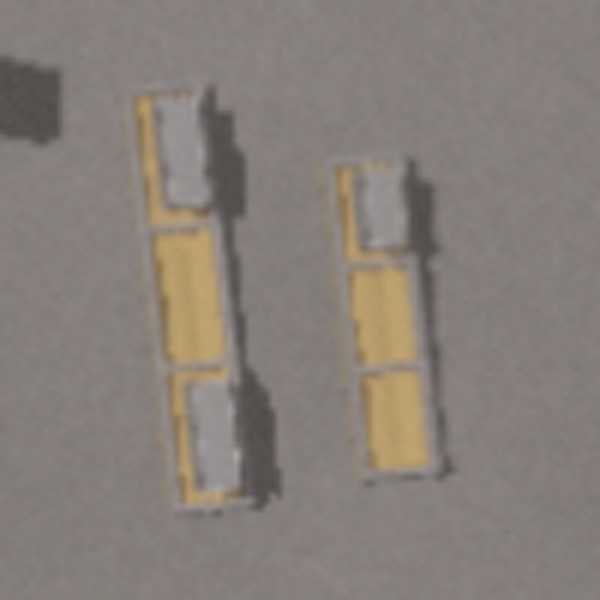

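View pics/s16b.png

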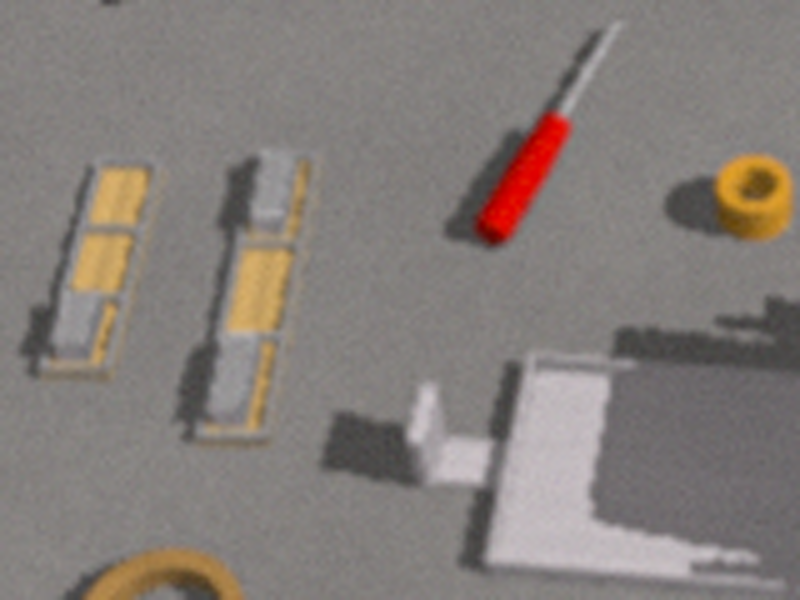

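View pics/t16.png

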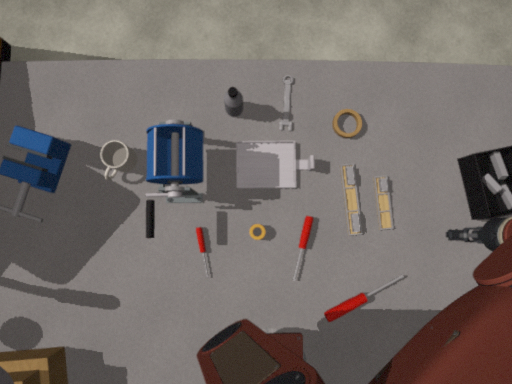

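```bash
python3 - <<'E'
from h import *
for n in("top","scene"):
    im=cv2.cvtColor(np.load(f'pics/{n[0]}16.npy'),cv2.COLOR_RGB2BGR)
    c=w2p(n,c2w([0,0,155]))[0].astype(int); x0,y0=c-38; s=7
    v=cv2.convertScaleAbs(cv2.resize(im[y0:y0+76,x0:x0+76],None,fx=s,fy=s,interpolation=cv2.INTER_CUBIC),alpha=2.3)
    for y,col in((-34,(0,0,255)),(-24,(0,255,255)),(-14,(0,255,0)),(14,(255,0,255)),(34,(0,0,255))):
        p=((w2p(n,[c2w([-60,y,95]),c2w([60,y,95])])-[x0,y0]+.5)*s).astype(int); cv2.line(v,tuple(map(int,p[0])),tuple(map(int,p[1])),col,1)
    cv2.imwrite(f'pics/fl_{n}.png',v)
for p,yaw_row,z in(((383,207),'S',24),((183,152),'L',24),((213,437),'L',24)):
    w=p2w("top",np.array([p])/6+[320,150],z)[0]; c,yw,_=ROWS[yaw_row]; d=w[:2]-c; print(d@[np.cos(yw),np.sin(yw)], d@[-np.sin(yw),np.cos(yw)])
E
```

```text
54.938080741514675 0.43791975237251535
73.38769400929006 0.7355494804139671
-72.03101190730685 2.0425020946602332
```

View pics/fl_top.png

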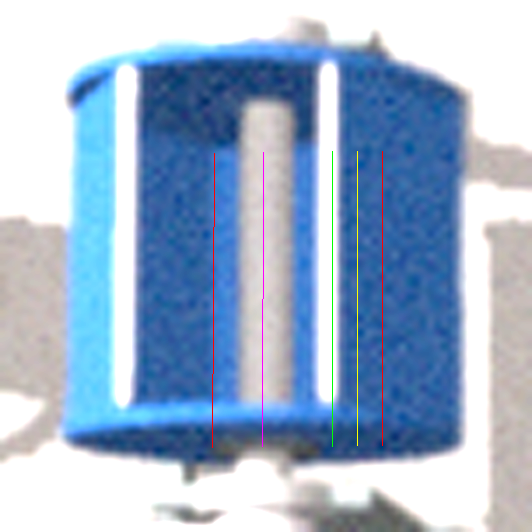

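View pics/fl_scene.png

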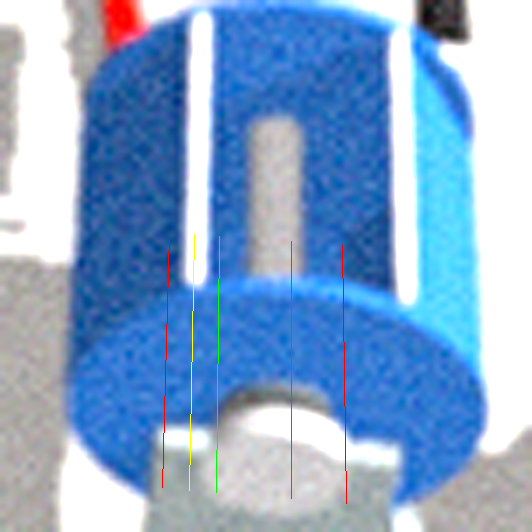

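```bash
python3 - <<'E'
from h import *
robot.sleep(.5); robot.job_done(); print(robot.sense()['clock'])
pic("top","t17",(320,150,420,250),6)
E
```

```text
the job is handed in; nothing more can be done
the job is handed in; nothing more can be done
```

I carried out the whole job and handed it in at about 89 s on the robot's clock; no verdict is reported.

- **Tray and barrel:** I slid the tray to the stop bar and felt contact there. I cranked the barrel to about 3.2 rad, rocked it between 2.75 and 3.48 rad to shake everything out, then turned it back to about 0 rad. The tray is now out with its middle about 250 mm from the barrel on the cradle's -y side.
- **Blanks:** Three came out, two long and one short. One long blank lay against the tray wall, so I moved it inward and gripped it again before placing it.
- **Last pictures before hand-in:** The two long blanks lie flat in the end pockets of the long row and the short one in the far pocket of the short row. All three measured within about 2 mm of their row's centre line, well inside the 14 mm limit. The bystanders appeared unmoved.
- **Empty barrel, partly inferred:** The cameras cannot see a 20 mm strip on the -y side of the barrel floor or the part behind its axle. I took the barrel as empty because the visible floor was clear and anything left inside should have slid to the visible +y edge on the way back.
- **Disagreement:** The two cameras differed by 3 to 5 mm on positions. I used the top camera, which agreed with the stop-bar contact and the tray position to about 1 mm.
- **After hand-in:** My check picture was refused, so nothing was checked after that point.

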